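# Couple the handwheel of a variable transformer to its setting shaft

## Robot

A 6-joint arm with a two-finger parallel gripper is mounted at the origin on the work surface. World frame = base frame: x ahead of the robot, y to its left, z up, the work surface at z = 0. Lengths are in mm, angles in rad, forces in N, time in s.
With the tool pointing down it reaches from about 325 to 925 mm from the base axis. Payload 3.1 kg.
Tool frame: the origin (TCP) lies at the very end of the fingers, on their centre line; the grasp point (between the pads) lies 19 mm behind it; z points along the fingers, y is the line along which they close (so a half turn about z gives the same grasp; the last joint's range is limited). The gripper opens to 85 mm and grips with 20 to 120 N. Pads are 22 mm wide; open, the fingers measure 114 mm over their backs; the gripper's body (76 mm by 85 mm) begins 54 mm behind the grasp point. The pads swing forward as they close: fully open they stand 13 mm farther back than shut.
Start: joints at [1.138, 0.217, 1.613, -0, 1.311, -0.112], TCP at [197.06, 593.133, 231.3] pointing down, gripper open.
Joint ranges: [-2.75, 2.75], [-0.78, 2.1], [0.31, 2.55], [-1.13, 4.27], [0.13, 2.63], [-2.58, 2.58]. Speed limits (rad/s): [2.79, 2.79, 3.14, 3.14, 3.14, 3.14].

## Interface

Orientations are given as a rotation vector (axis times angle).
In Python, from station import robot gives the robot as it stands. The module is installed in compiled form; this text tells all that it offers.
- The arm moves only by the shell command python3 -m creep 'ROWS' [FORCE]. ROWS is JSON, a list that holds one entry, the list of rows, each a list of 7 numbers: the shift along the tool's x, y, z in mm, then the turn, a rotation vector about the tool's x, y, z in degrees, then the opening, from 0 (shut) to 1 (fully open). In form: [[[tx, ty, tz, wx, wy, wz, fingers], ...]]. A call has exactly 5 rows; each row shifts and turns the commanded pose from where the row before left it, along the tool's axes as they then stand; what a row does not reach is not made up. A row lasts 1/10 s, in which the tool goes at most 50 mm and 8.59 degrees, less where a joint would pass 70% of its speed; a pose out of reach is approached as far as the arm can. A call with a gripper value outside its range is refused whole. The fingers move at their own pace and stop on an object; FORCE is the grip in N (left out, the last holds). Time passes only in rows, so rows that do not move let the fingers close, or fill a call up. It gives the time, the measured TCP pose, the force, the opening and the grip force at its end, in the units of the state.
- robot.get_obs(): the state, without advancing time (a new reading comes with each control period).
- robot.read_camera(name): name is "scene" or "top"; returns a dict with "color" (420x560x3 uint8, red, green, blue), "K" (3x3 intrinsics, pixels), "R" (3x3) and "t" (3): a world point X has camera coordinates R X + t. Camera axes: x right, y down, z forward; pixel columns grow to the right and rows downward; lengths in mm; the calibration is good to about 2 mm. A picture is of the moment at which its call begins. There is no depth.
- robot.close_job(): hands the job in; it is judged then, once.
The state is a dict: "clock": time; "joint_pos": joint angles; "qvel": joint speeds; "tau": joint torques, N m; "ee_pos": TCP position; "tcp_rot": TCP orientation; "contact_force": force on the tool from outside, world axes, zero at the start; "wrist_torque": the same for the moment, N m; "grip_width": opening from 0.0 (shut) to 1.0 (fully open); "grasp_force": force on a finger pad.
Only numpy, scipy, OpenCV 4.12 (cv2) and the standard library are available. Lean on these libraries where they do the work, as an engineer would, in place of code of your own. Each camera call takes 0.05 s, during which the arm holds its last target. There are 200 camera calls.

## Task

The handwheel on top of the variable transformer is riding high, uncoupled from the setting shaft. Fold its crank handle up until it stands upright, then turn the wheel until its hub drops fully home onto the shaft's hidden cross pin, and stop turning right there: the setting pointer under the wheel must never be driven away by as much as one scale division (20 degrees) from where it stands. Leave the handle upright, the wheel down, and the other things on the bench where they are.

Things in the scene. Friction and masses are not known exactly. Their poses are not given: they have to be found in the camera images.
- transformer: Variable transformer, fixed to the bench, at any yaw: upright grey drum 160 mm in diameter, white scale plate 172 mm in diameter whose top is 109 mm above the bench, black scale marks 20 degrees apart round its edge; black terminal box (30 x 50 x 45 mm) low on its side at its own -x. Origin: centre of its underside, on the vertical shaft axis.
- wheel_centre (a point): Centre of the top face of the aluminium handwheel, a solid disc 124 mm across and 8 mm thick, on the shaft axis. Height over the transformer's origin: 148 mm riding high, 141 mm when home. x axis: level, towards the handle's pivot; z up. Wheel, hub and handle weigh about 0.6 kg. It cannot be lifted off or tilted, and turns either way without end, with under 2 N at the handle while uncoupled.
- hub_mouth (a point): Centre of the coupling face inside the wheel's hub, 23 mm below wheel_centre. Out of sight, one straight slot, 10 mm wide, runs right across it at an unknown angle to the handle. The slot fits the pin either way round: it meets it after 0.35 to 2.8 rad of turning, in either direction, and the wheel then falls 7 mm by its own weight, if nothing holds it up (a firm grip on the handle would).
- pin_place (a point): Centre of the shaft's cross pin (7 x 7 mm, 36 mm long, level), hidden under the hub; this point's axes are the transformer's and do not show the pin's unknown angle. Slot and pin line up over a window about 0.15 rad wide. Once the wheel has dropped, turning on drives shaft and pointer against a friction of 0.4 N m, some 8 N at the handle; before that nothing turns the shaft.
- handle_pivot (a point): Hinge of the folding crank handle, between two steel lugs (14 mm along the wheel's radius, 28 mm across, tops 22 mm over the wheel's face) near the rim of the wheel: 46 mm from the wheel's centre and 16 mm above the wheel's top face. It rises and falls and turns with the wheel. The hinge axis is level and tangential (the wheel's own y).
- handle (a joint): Folding angle of the crank handle: 0 = folded flat, pointing from the pivot inwards across the wheel's centre; 1.57 = standing upright at the pivot, its stop. A stiff hinge (0.08 N m): it stays where it is left.
- handle_end (a point): Free end of the crank handle, 62 mm from the pivot along the handle. The handle is a plain round black bar 15 mm in diameter over its outer 48 mm, on a thinner steel neck; folded flat, its underside is 8 mm above the wheel's face. The z axis of this point is square to the bar (up when it is folded).
- pointer_tip (a point): Tip of the flat black pointer on the shaft, 72 mm from the shaft axis, 3.5 mm above the scale plate, sticking out from under the wheel. One scale division is 25 mm here.
- screwdriver: Bystander: screwdriver with a black handle, 190 mm long, lying on the bench along its x axis. Leave alone.
- meter: Bystander: grey hand-held meter, 150 x 75 x 34 mm, lying on the bench. Origin: centre of its underside. Leave alone.
- reel: Bystander: reel of copper winding, 60 mm in diameter, 50 mm tall, standing on the bench. Origin: centre of its underside. Leave alone.

How it is judged (in metres and radians):
On the way, in this order (a step that is already met when the one before it is completed fails the run):
1. the handle stands upright while the wheel still rides high (value of joint handle above 1.3 rad and z of wheel_centre in the frame of transformer above 0.1455 m), for 0.1 s.
2. the wheel has dropped home on the cross pin (z of wheel_centre in the frame of transformer below 0.1428 m), for 0.2 s.
At the end, for the whole second after the job is handed in: The wheel is down on its shaft (its top face within 2 mm of its home height), the handle stands upright (within 15 degrees) and at rest, the pointer tip is within 25 mm (one scale division) of where it was, and the screwdriver, meter and reel are within 30 mm of where they were (z of wheel_centre in the frame of transformer below 0.1428 m and value of joint handle above 1.3 rad and distance of pointer_tip from where it was at the start of the episode below 0.025 m and distance of each of screwdriver, meter, reel from where it was at the start of the episode below 0.03 m and velocity of joint handle between -0.05 and 0.05 rad/s); the robot touches nothing.
It fails at once if the setting pointer is driven a scale division or more away (25 mm at its tip) (distance of pointer_tip from where it was at the start of the episode above 0.025 m).
It fails at once if the screwdriver is moved by more than 30 mm (distance of screwdriver from where it was at the start of the episode above 0.03 m).
It fails at once if the meter is moved by more than 30 mm (distance of meter from where it was at the start of the episode above 0.03 m).
It fails at once if the reel is moved by more than 30 mm (distance of reel from where it was at the start of the episode above 0.03 m).
It also fails if it takes over 61 s, if anything falls off the work surface, if the arm or the gripper's body presses on something with over 40 N, if the wrist force passes 120 N, or if a joint passes its speed limit or range.

## Working session

There is one attempt and no reset: what is moved stays moved. The work goes in short steps, Python scripts to look and compute and a shell command to move; the robot and the scene stay as the last step left them, time stands still between calls to the robot, and variables do not carry over. Pictures are saved under pics/ and viewed, at most 10 in all, crops included, and the job is handed in when it is done.

```bash
mkdir -p pics
cat > h.py <<'E'
import numpy as np, cv2
from scipy.spatial.transform import Rotation as Ro
from station import robot
def cam(n):
    c=robot.read_camera(n); return c
def ray(c,u,v,z):
    K,R,t=map(np.array,(c["K"],c["R"],c["t"])); t=t.ravel()
    d=R.T@np.linalg.solve(K,[u,v,1.]); o=-R.T@t
    return o+d*(z-o[2])/d[2]
def proj(c,X):
    K,R,t=map(np.array,(c["K"],c["R"],c["t"])); p=K@(R@np.array(X,float)+t.ravel()); return p[:2]/p[2]
def save(c,n): cv2.imwrite("pics/"+n,cv2.cvtColor(c["color"],cv2.COLOR_RGB2BGR))
E
python3 - <<'E'
from h import *
a=cam("scene");b=cam("top")
im=[cv2.cvtColor(x["color"],cv2.COLOR_RGB2BGR) for x in(a,b)]
cv2.imwrite("pics/a.png",im[0]);cv2.imwrite("pics/b.png",im[1])
o=robot.get_obs();print(o)
for c in(a,b):print(np.array(c["K"]),-np.array(c["R"]).T@np.array(c["t"]).ravel(), np.array(c["R"]))
E
```

```text
{'clock': 0.1, 'joint_pos': array([ 1.13778823e+00,  2.17703382e-01,  1.61480765e+00, -1.83899534e-05,
        1.31132132e+00, -1.12214827e-01]), 'qvel': array([-1.52550147e-03, -1.64225745e-03, -2.40842348e-03, -1.09008885e-03,
        4.81588824e-05,  5.60371268e-04]), 'tau': array([-1.55501461e-03, -3.98085380e+01, -3.04967022e+01, -2.45135907e-04,
        4.38139541e-03, -1.23847735e-05]), 'ee_pos': array([196.74817912, 592.42740394, 230.06581951]), 'tcp_rot': array([-0.5016418 , -3.10068819,  0.00339508]), 'contact_force': array([-0.28027058,  0.53551468, -0.23177294]), 'wrist_torque': array([ 0.02101138, -0.02849339, -0.00869891]), 'grasp_force': 0.0, 'grip_width': 0.999568130922384}
[[474.56465701   0.         273.21279655]
 [  0.         474.56465701 210.24043244]
 [  0.           0.           1.        ]] [1154.9008896   220.44896894  978.4186322 ] [[-0.36555083  0.93076213  0.00737826]
 [ 0.74854849  0.29868046 -0.59200097]
 [-0.55321583 -0.21088346 -0.80590348]]
[[544.29760025   0.         275.07272813]
 [  0.         544.29760025 203.65615537]
 [  0.           0.           1.        ]] [ 285.64163379    6.89615806 1552.37160416] [[ 0.01165982 -0.99985419  0.01247551]
 [-0.98337697 -0.01372677 -0.18105612]
 [ 0.18120097 -0.01015704 -0.98339364]]
```

View pics/a.png

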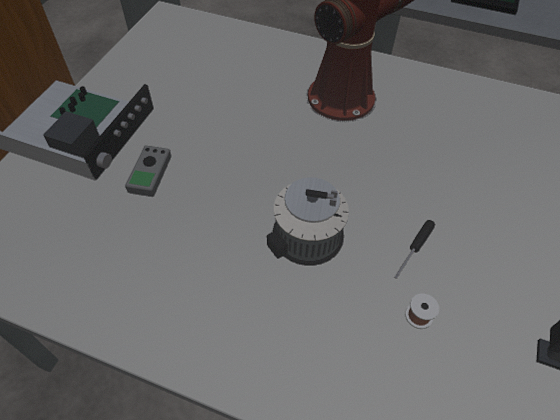

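View pics/b.png

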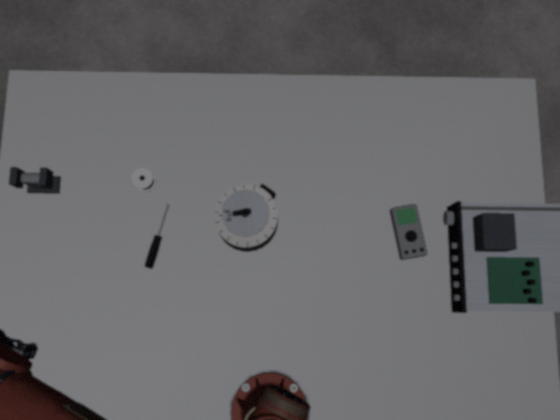

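The scene view shows the transformer near (311,215) with its lugs near (333,198). In the top view the drum is near (247,215), the lugs near (227,215) and the handle end near (249,212). Next I enlarge both views.

Run:
```python
from h import *
a=cv2.imread("pics/a.png");b=cv2.imread("pics/b.png")
A=cv2.resize(a[165:265,260:360],(400,400),interpolation=cv2.INTER_CUBIC)
B=cv2.resize(b[170:255,205:290],(400,400),interpolation=cv2.INTER_CUBIC)
cv2.imwrite("pics/c.png",np.clip(np.hstack([A,B])*1.4,0,255).astype(np.uint8))
c=robot.read_camera("top")
hsv=cv2.cvtColor(c["color"],cv2.COLOR_RGB2HSV);g=hsv[...,2]
# plate: bright white pixels
m=np.zeros_like(g);m[175:255,205:290]=(g[175:255,205:290]>np.percentile(g[175:255,205:290],88))
print(g[160,200],np.percentile(g[175:255,205:290],[10,50,80,90,95]))
n=cv2.findNonZero(m);n=max(cv2.findContours(cv2.morphologyEx(m,cv2.MORPH_CLOSE,np.ones((5,5))),0,1)[0],key=cv2.contourArea)
e=cv2.fitEllipse(cv2.convexHull(n));print(e, ray(c,*e[0],109), 'diam mm',np.linalg.norm(ray(c,e[0][0]+e[1][0]/2,e[0][1],109)-ray(c,e[0][0]-e[1][0]/2,e[0][1],109)))
print('lug',ray(c,226,215,164),'end',ray(c,249,212,164))
s=robot.read_camera("scene")
print('scene lug',ray(s,333,198,166),'end',ray(s,308,192,166))
```

```text
118 [100. 118. 120. 121. 122.]
((247.69024658203125, 213.91064453125), (56.281761169433594, 58.32605743408203), 157.90025329589844) [522.57209385  65.19765285 109.        ] diam mm 151.0639548037611
lug [509.9279954  118.86255451 164.        ] end [518.5938534   59.69650922 164.        ]
scene lug [518.53246667 116.20765319 166.        ] end [522.92854829  60.44225927 166.        ]
```

View pics/c.png

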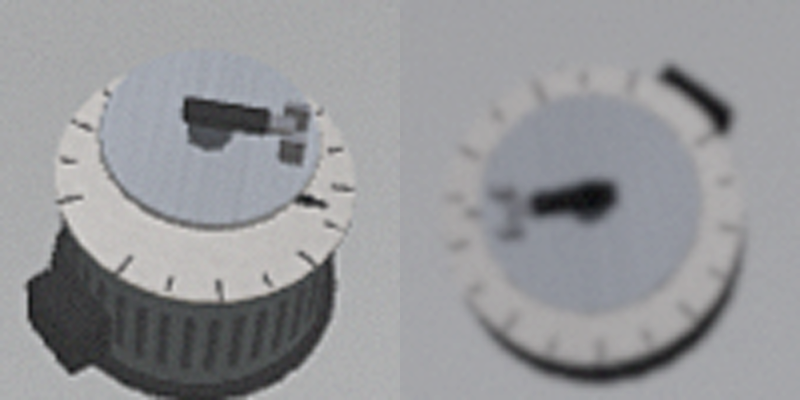

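The crop shows the wheel disc (top view about (246,213)), lugs at about (227.7,215), bar end at about (250,211) and the pointer sticking out just to the camera side of the lugs. I take the wheel from its bluish colour.

Run:
```python
from h import *
for n,w in(("top",(170,255,205,290)),("scene",(165,265,260,360))):
    c=robot.read_camera(n);im=c["color"].astype(int)
    im=cv2.GaussianBlur(c["color"],(3,3),0).astype(int)
    d=im[...,2]-im[...,0]; m=np.zeros(d.shape,np.uint8);y0,y1,x0,x1=w
    m[y0:y1,x0:x1]=d[y0:y1,x0:x1]>10
    k=max(cv2.findContours(m,0,1)[0],key=cv2.contourArea);h=cv2.convexHull(k)
    P=np.array([ray(c,*p[0],148) for p in h]);A=np.c_[2*P[:,:2],np.ones(len(P))]
    s=np.linalg.lstsq(A,(P[:,:2]**2).sum(1),rcond=None)[0];print(n,len(h),np.percentile(d[y0:y1,x0:x1],[50,80,95]),'centre',s[:2],'r',np.sqrt(s[2]+s[0]**2+s[1]**2))
    L,E=((227.7,215),(250,211)) if n=="top" else((333.2,198.2),(306.7,192.5))
    l=ray(c,*L,166);e=ray(c,*E,164);v=l-e;print(l,e,np.linalg.norm(v[:2]),np.arctan2(v[1],v[0]), 'lug-centre',l[:2]-s[:2],np.degrees(np.arctan2(l[1]-s[1],l[0]-s[0])))
```

```text
Traceback (most recent call last):
ValueError: max() iterable argument is empty
```

Run:
```python
from h import *
for n,w in(("top",(175,250,212,280)),("scene",(165,240,268,355))):
    c=robot.read_camera(n)
    im=cv2.GaussianBlur(c["color"],(3,3),0).astype(int)
    y0,y1,x0,x1=w;d=(im[...,2]-im[...,0]);q=d[y0:y1,x0:x1]
    th,_=cv2.threshold(np.clip(q+50,0,255).astype(np.uint8),0,255,cv2.THRESH_OTSU);m=np.zeros(d.shape,np.uint8)
    m[y0:y1,x0:x1]=q+50>th
    m=cv2.morphologyEx(m,cv2.MORPH_OPEN,np.ones((3,3)))
    k=max(cv2.findContours(m,0,1)[0],key=cv2.contourArea);h=cv2.convexHull(k)
    P=np.array([ray(c,*p[0],148) for p in h]);A=np.c_[2*P[:,:2],np.ones(len(P))]
    s=np.linalg.lstsq(A,(P[:,:2]**2).sum(1),rcond=None)[0];print(n,len(h),th-50,np.percentile(q,[50,80,95]),'centre',s[:2],'r',np.sqrt(s[2]+s[0]**2+s[1]**2))
    L,E=((227.7,215),(250,211)) if n=="top" else((333.2,198.2),(306.7,192.5))
    l=ray(c,*L,166);e=ray(c,*E,164);v=l-e;print(l,e,np.linalg.norm(v[:2]),np.arctan2(v[1],v[0]), 'lug-centre',l[:2]-s[:2],np.degrees(np.arctan2(l[1]-s[1],l[0]-s[0])))
```

```text
top 26 4.0 [3. 8. 9.] centre [519.68758291  71.19510147] r 59.86521496718072
[509.66482075 114.32479724 166.        ] [521.25088665  57.16551715 164.        ] 58.32169599565564 1.7707846679365133 lug-centre [-10.02276216  43.12969577] 103.08256699457594
scene 29 4.0 [ 1.  9. 10.] centre [521.20636914  70.11484064] r 60.88067114674044
[518.89694854 116.77303737 166.        ] [523.75488496  57.85629935 164.        ] 59.11667755658029 1.653064491048395 lug-centre [-2.3094206  46.65819672] 92.83363189475827
```

Both views agree: wheel centre about (520.4,70.6), lugs at about 97° and 46 mm out, and the bar over the centre. The radii are right too (60-61 mm). I write a helper that gives the remaining shift in tool axes, then approach above the bar.

```bash
cat >> h.py <<'E'
def to(x,y,z,yawdeg=None):
    o=robot.get_obs();R=Ro.from_rotvec(o["tcp_rot"]).as_matrix()
    print("t%.1f"%o["clock"],"pos",o["ee_pos"].round(1),"F",o["contact_force"].round(1),"M",o["wrist_torque"].round(2),"grip",round(o["grip_width"],3),round(o["grasp_force"],1),"q",o["joint_pos"].round(2))
    yw=np.degrees(np.arctan2(R[1,1],R[0,1]));print("tilt",R[:,2].round(3),"yaw_y %.1f"%yw,"toolshift",(R.T@(np.array([x,y,z])-o["ee_pos"])).round(1), "" if yawdeg is None else "wz %.1f"%(yw-yawdeg))
E
S='[-31.6,-26.5,0,0,0,0,1]'
python3 -m creep '[[[-31.5,-26.5,0,0,0,0,1],[-31.5,-26.5,0,0,0,0,1],[-31.5,-26.5,0,0,0,0,1],[-31.5,-26.5,0,0,0,0,1],[-31.5,-26.5,0,0,0,0,1]]]' 20
python3 -m creep '[[[-31.5,-26.5,0,0,0,0,1],[-31.5,-26.5,0,0,0,0,1],[-31.5,-26.5,0,0,0,0,1],[-31.5,-26.5,0,0,0,0,1],[-31.5,-26.5,0,0,0,0,1]]]' 20
python3 -c "from h import *; to(520.9,66.6,230,7)"
```

```text
clock: 0.85
ee_pos: [305.3, 416.4, 231.4]
tcp_rot: [0.501, 3.101, 0.0]
contact_force: [0.4, -0.2, 0.1]
grip_width: 1.001
grasp_force: 0.0
clock: 1.35
ee_pos: [413.1, 240.9, 231.6]
tcp_rot: [0.501, 3.1, 0.001]
contact_force: [0.8, 1.0, 0.7]
grip_width: 0.998
grasp_force: 0.0
t1.4 pos [413.1 240.9 231.6] F [0.8 1.  0.7] M [-0.03  0.01 -0.03] grip 0.998 0.0 q [ 0.38 -0.1   1.95  0.    1.3  -0.87]
tilt [ 0.001  0.    -1.   ] yaw_y 71.6 toolshift [-157.2 -131.4    1.7] wz 64.6
```

```bash
python3 -m creep '[[[-31.4,-26.3,0,0,0,0,1],[-31.4,-26.3,0,0,0,0,1],[-31.4,-26.3,0,0,0,0,1],[-31.4,-26.3,0,0,0,0,1],[-31.4,-26.3,0,0,0,0,1]]]' 20 >/dev/null
python3 -m creep '[[[0,0,0,0,0,8,0.5],[0,0,0,0,0,8,0.5],[0,0,0,0,0,8,0.5],[0,0,0,0,0,8,0.5],[0,0,0,0,0,8,0.5]]]' >/dev/null
python3 -m creep '[[[0,0,0,0,0,8,0.5],[0,0,0,0,0,8,0.5],[0,0,0,0,0,8.5,0.5],[0,0,0,0,0,0,0.5],[0,0,0,0,0,0,0.5]]]' >/dev/null
python3 - <<'E'
from h import *
to(520.9,66.6,190,7)
a=cam("scene");b=cam("top")
A,B=[cv2.cvtColor(x["color"],cv2.COLOR_RGB2BGR) for x in(a,b)]
A=cv2.resize(A[140:265,250:375],(400,400),interpolation=cv2.INTER_CUBIC)
B=cv2.resize(B[170:255,205:290],(400,400),interpolation=cv2.INTER_CUBIC)
cv2.imwrite("pics/d.png",np.clip(np.hstack([A,B])*1.4,0,255).astype(np.uint8))
E
```

```text
t2.9 pos [519.9  68.  231.3] F [0.3 0.1 0.2] M [-0.02 -0.02  0.  ] grip 0.498 0.0 q [-0.    0.    1.85 -0.    1.29 -0.13]
tilt [ 0. -0. -1.] yaw_y 7.3 toolshift [-1.5  0.8 41.3] wz 0.3
```

View pics/d.png

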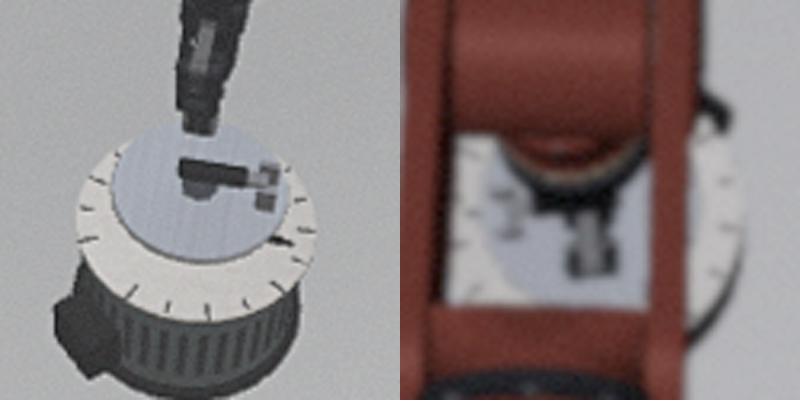

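The picture shows the half-open fingers directly over the bar's end portion (scene crop (200,130) over the bar at (180-247,172)), with the wheel still high. I go down and grip softly.

```bash
python3 -m creep '[[[-0.3,0.2,15,0,0,0,0.5],[-0.3,0.2,15,0,0,0,0.5],[-0.3,0.2,15,0,0,0,0.5],[-0.3,0.2,15,0,0,0,0.5],[-0.3,0,15,0,0,0,0.5]]]' 20
python3 -c "from h import *; to(520.9,66.6,155,7)"
```

```text
clock: 3.45
ee_pos: [520.3, 66.6, 154.2]
tcp_rot: [-2.078, -2.354, 0.002]
contact_force: [0.5, -0.4, -1.2]
grip_width: 0.502
grasp_force: 0.0
t3.5 pos [520.3  66.6 154.2] F [ 0.5 -0.4 -1.2] M [-0.01 -0.01 -0.06] grip 0.502 0.0 q [-0.01  0.09  1.92  0.    1.14 -0.13]
tilt [-0.002  0.    -1.   ] yaw_y 7.1 toolshift [-0.1  0.6 -0.8] wz 0.1
```

```bash
python3 -m creep '[[[0,0,-1,0,0,0,0],[0,0,0,0,0,0,0],[0,0,0,0,0,0,0],[0,0,0,0,0,0,0],[0,0,0,0,0,0,0]]]' 20
python3 -c "from h import *; to(520.9,66.6,155,7)"
```

```text
clock: 3.95
ee_pos: [521.3, 66.6, 157.5]
tcp_rot: [2.079, 2.354, 0.001]
contact_force: [1.8, -0.0, -4.3]
grip_width: 0.16
grasp_force: 20.4
t4.0 pos [521.3  66.6 157.5] F [ 1.8 -0.  -4.3] M [-0.09 -0.18 -0.  ] grip 0.16 20.4 q [-0.01  0.08  1.91 -0.    1.15 -0.13]
tilt [ 0.001 -0.    -1.   ] yaw_y 7.1 toolshift [ 0.  -0.4  2.5] wz 0.1
```

```bash
python3 -m creep '[[[0.3,0,-5.2,0,0,0,0],[0.8,0,-5.2,0,0,0,0],[1.4,0,-5.1,0,0,0,0],[1.9,0,-4.9,0,0,0,0],[2.4,0,-4.7,0,0,0,0]]]' 20
python3 -c "from h import *; to(520.9,66.6,155,7)"
```

```text
clock: 4.45
ee_pos: [520.0, 73.8, 182.7]
tcp_rot: [-2.079, -2.355, -0.0]
contact_force: [1.2, 2.6, -6.4]
grip_width: 0.162
grasp_force: 19.6
t4.5 pos [520.   73.8 182.7] F [ 1.2  2.6 -6.4] M [ 0.24 -0.41 -0.11] grip 0.162 19.6 q [ 0.01  0.05  1.89  0.    1.2  -0.12]
tilt [ 0.  0. -1.] yaw_y 7.1 toolshift [-7.3  0.  27.7] wz 0.1
```

```bash
python3 -m creep '[[[2.8,0,-4.4,0,0,0,0],[3.3,0,-4.1,0,0,0,0],[3.7,0,-3.7,0,0,0,0],[4.1,0,-3.3,0,0,0,0],[4.4,0,-2.8,0,0,0,0]]]' 20
python3 -c "from h import *; to(520.9,66.6,155,7)"
```

```text
clock: 4.95
ee_pos: [517.9, 91.3, 201.3]
tcp_rot: [2.078, 2.354, -0.001]
contact_force: [1.9, -1.0, -3.7]
grip_width: 0.165
grasp_force: 19.5
t5.0 pos [517.9  91.3 201.3] F [ 1.9 -1.  -3.7] M [-0.19 -0.22  0.04] grip 0.165 19.5 q [ 0.04  0.03  1.87 -0.    1.23 -0.08]
tilt [ 0.    -0.001 -1.   ] yaw_y 7.1 toolshift [-24.8  -0.1  46.3] wz 0.1
```

```bash
python3 -m creep '[[[4.7,0,-2.4,0,0,0,0],[4.9,0,-1.9,0,0,0,0],[5.1,0,-1.4,0,0,0,0],[5.2,0,-0.8,0,0,0,0],[5.2,0,-0.3,0,0,0,0]]]' 20
python3 - <<'E'
from h import *
to(520.9,66.6,155,7)
a=cam("scene");A=cv2.cvtColor(a["color"],cv2.COLOR_RGB2BGR)
A=cv2.resize(A[140:265,250:375],(600,600),interpolation=cv2.INTER_CUBIC)
cv2.imwrite("pics/e.png",np.clip(A*1.4,0,255).astype(np.uint8))
E
```

```text
clock: 5.45
ee_pos: [515.0, 117.7, 208.4]
tcp_rot: [-2.079, -2.354, -0.003]
contact_force: [0.2, 0.1, -1.0]
grip_width: 0.019
grasp_force: 0.0
t5.5 pos [515.  117.7 208.4] F [ 0.2  0.1 -1. ] M [0.05 0.06 0.01] grip 0.019 0.0 q [ 0.09  0.03  1.86  0.    1.25 -0.03]
tilt [ 0.001  0.002 -1.   ] yaw_y 7.1 toolshift [-51.5  -0.5  53.3] wz 0.1
```

View pics/e.png

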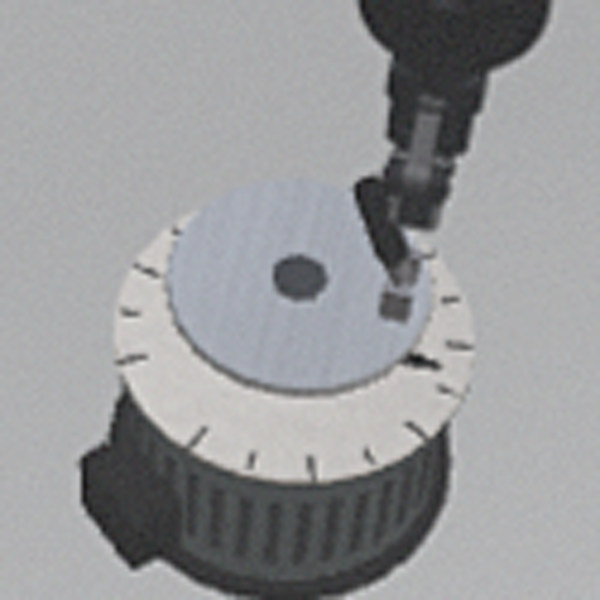

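The bar slipped out of the pads at the end of the swing. In the picture the handle stands about 60-65° up (bar from (405,255) to (370,185)), the fingers are just outside it and the wheel is still high. I go over it with shut fingers and push it outwards from the inside to its stop.

```bash
python3 -m creep '[[[0,0,-42,0,0,0,0],[-30,0,0,0,0,0,0],[-30,0,0,0,0,0,0],[0,0,22,0,0,0,0],[0,0,22,0,0,0,0]]]' 20 >/dev/null
python3 -m creep '[[[4,0,0,0,0,0,0],[4,0,0,0,0,0,0],[4,0,0,0,0,0,0],[4,0,0,0,0,0,0],[4,0,0,0,0,0,0]]]' 
python3 -c "from h import *; to(515.4,97,206,7)"
```

```text
clock: 6.5
ee_pos: [520.3, 77.5, 206.7]
tcp_rot: [2.078, 2.355, 0.002]
contact_force: [0.2, 1.0, -0.1]
grip_width: -0.005
grasp_force: 0.2
t6.5 pos [520.3  77.5 206.7] F [ 0.2  1.  -0.1] M [-0.11 -0.04  0.04] grip -0.005 0.2 q [ 0.01  0.03  1.87  0.    1.24 -0.11]
tilt [ 0.002  0.    -1.   ] yaw_y 7.2 toolshift [20.  -2.5  0.7] wz 0.2
```

```bash
python3 -m creep '[[[3,0,0,0,0,0,0],[3,0,0,0,0,0,0],[3,0,0,0,0,0,0],[3,0,0,0,0,0,0],[3,0,0,0,0,0,0]]]' 
python3 -c "from h import *; to(515.4,97,206,7)"
```

```text
clock: 7.0
ee_pos: [517.8, 91.8, 205.5]
tcp_rot: [2.079, 2.355, 0.0]
contact_force: [0.6, -2.2, 0.8]
grip_width: 0.001
grasp_force: 0.8
t7.0 pos [517.8  91.8 205.5] F [ 0.6 -2.2  0.8] M [-0.25 -0.08  0.01] grip 0.001 0.8 q [ 0.04  0.03  1.87  0.    1.24 -0.08]
tilt [ 0.  0. -1.] yaw_y 7.1 toolshift [ 5.5 -1.8 -0.5] wz 0.1
```

```bash
python3 -m creep '[[[2,0,0,0,0,0,0],[1.5,0,0,0,0,0,0],[1.5,0,0,0,0,0,0],[1,0,0,0,0,0,0],[0,0,0,0,0,0,0]]]' 
python3 -c "from h import *; to(515.4,97,206,7)"
```

```text
clock: 7.5
ee_pos: [517.0, 97.7, 205.5]
tcp_rot: [-2.079, -2.355, -0.0]
contact_force: [0.3, -1.8, 0.9]
grip_width: -0.001
grasp_force: 0.7
t7.5 pos [517.   97.7 205.5] F [ 0.3 -1.8  0.9] M [-0.18 -0.06  0.01] grip -0.001 0.7 q [ 0.05  0.03  1.87  0.    1.24 -0.07]
tilt [-0.  0. -1.] yaw_y 7.1 toolshift [-0.5 -1.7 -0.5] wz 0.1
```

Only the hinge's friction so far (about 2 N), so I push on to the stop.

```bash
python3 -m creep '[[[1,0,0,0,0,0,0],[1,0,0,0,0,0,0],[1,0,0,0,0,0,0],[1,0,0,0,0,0,0],[0,0,0,0,0,0,0]]]'
python3 - <<'E'
from h import *
to(515.4,97,206,7)
a=cam("scene");A=cv2.cvtColor(a["color"],cv2.COLOR_RGB2BGR)
A=cv2.resize(A[140:265,250:375],(600,600),interpolation=cv2.INTER_CUBIC)
cv2.imwrite("pics/f.png",np.clip(A*1.4,0,255).astype(np.uint8))
E
```

```text
clock: 8.0
ee_pos: [516.5, 100.3, 205.1]
tcp_rot: [2.078, 2.354, -0.004]
contact_force: [0.9, -6.3, -1.2]
grip_width: -0.002
grasp_force: 3.0
t8.0 pos [516.5 100.3 205.1] F [ 0.9 -6.3 -1.2] M [-1.01 -0.17 -0.01] grip -0.002 3.0 q [ 0.06  0.03  1.87 -0.    1.24 -0.06]
tilt [-0.    -0.003 -1.   ] yaw_y 7.1 toolshift [-3.1 -1.5 -0.9] wz 0.1
```

View pics/f.png

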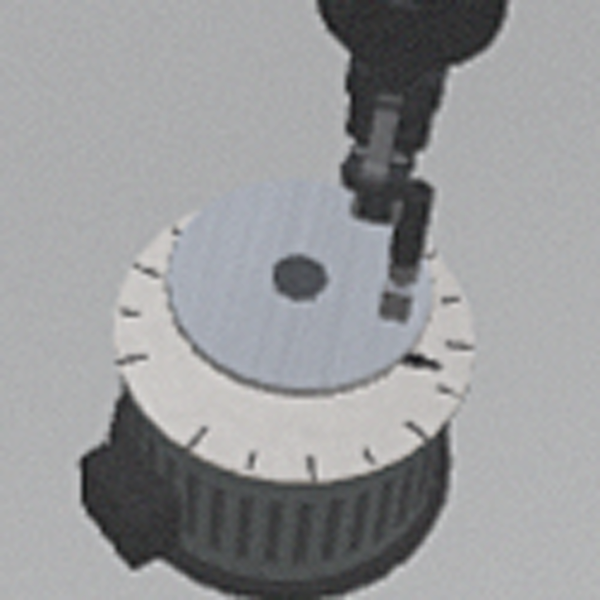

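The force rose to 6 N, which is the stop. The picture shows the bar upright from (405,270) to (417,187) and the wheel high. Now I measure the bar and move the opened fingers over it.

```bash
python3 -m creep '[[[-4,0,0,0,0,0,0],[-4,0,-40,0,0,0,0],[10,0,-5,0,0,0,0.4],[0,0,0,0,0,0,0.4],[0,0,0,0,0,0,0.4]]]' >/dev/null
python3 - <<'E'
from h import *
s=robot.read_camera("scene")
f=lambda u,v:(250+u/4.8,140+v/4.8)
print('top',ray(s,*f(417,187),224),'lug',ray(s,*f(395,303),166),'bottom of bar',ray(s,*f(405,268),176))
to(515,116.5,203,7)
E
```

```text
top [513.06440963 116.32111753 224.        ] lug [532.45796117 118.92014631 166.        ] bottom of bar [519.62521156 118.49363517 176.        ]
t8.6 pos [515.3 103.9 249.1] F [-0.3  0.1 -1.6] M [-0.02 -0.03  0.01] grip 0.399 0.0 q [ 0.07 -0.01  1.83  0.    1.33 -0.06]
tilt [-0.002  0.    -1.   ] yaw_y 7.2 toolshift [12.5  1.3 46.1] wz 0.2
```

```bash
python3 -m creep '[[[13.5,2,0,0,0,0,0.4],[0,0,16,0,0,0,0.4],[0,0,15,0,0,0,0.4],[0,0,15,0,0,0,0.4],[0,0,0,0,0,0,0.3]]]'
python3 -c "from h import *; to(516,117.5,203,7)"
```

```text
clock: 9.1
ee_pos: [514.0, 117.2, 200.5]
tcp_rot: [-2.076, -2.351, 0.008]
contact_force: [0.2, -1.0, 0.3]
grip_width: 0.3
grasp_force: 0.0
t9.1 pos [514.  117.2 200.5] F [ 0.2 -1.   0.3] M [ 0.02  0.01 -0.02] grip 0.3 0.0 q [ 0.09  0.04  1.87  0.    1.24 -0.03]
tilt [-0.007 -0.001 -1.   ] yaw_y 7.1 toolshift [ 0.1  2.  -2.5] wz 0.1
```

```bash
cat >> h.py <<'E'
C=np.array([520.4,70.6])
def chk():
    o=robot.get_obs();R=Ro.from_rotvec(o["tcp_rot"]).as_matrix();f=R.T@o["contact_force"];p=o["ee_pos"][:2]-C
    s=robot.read_camera("scene")["color"].astype(int)
    d=(s[...,2]-s[...,0])[205:235,302:322].mean(1)
    e=205+np.interp(-4.5,-np.minimum.accumulate(cv2.blur(d.reshape(-1,1),(1,3)).ravel()),np.arange(30))
    print("t%.2f ang %.1f r %.1f z %.1f yaw+90 %.1f Ftool"%(o["clock"],np.degrees(np.arctan2(p[1],p[0])),np.hypot(*p),o["ee_pos"][2],np.degrees(np.arctan2(R[1,1],R[0,1]))%360+90),f.round(1),"edge row %.2f"%e,"q6 %.2f"%o["joint_pos"][5],"grip %.2f"%o["grip_width"])
E
python3 -c "from h import *; chk()"
python3 -m creep '[[[-0.1,-2.76,0,0,0,-3.4,0.3],[-0.1,-2.76,0,0,0,-3.4,0.3],[-0.1,-2.76,0,0,0,-3.4,0.3],[-0.1,-2.76,0,0,0,-3.4,0.3],[-0.1,-2.76,0,0,0,-3.4,0.3]]]' >/dev/null
python3 -c "from h import *; chk()"
```

```text
t9.10 ang 97.9 r 47.0 z 200.5 yaw+90 97.1 Ftool [-1.   0.1 -0.3] edge row 219.94 q6 -0.03 grip 0.30
t9.65 ang 110.5 r 45.8 z 205.4 yaw+90 114.2 Ftool [-0.6  1.2  0.1] edge row 219.97 q6 -0.34 grip 0.30
```

```bash
python3 -m creep '[[[0,-1.7,0,0,0,-2,0.3],[0,-1.7,0,0,0,-2,0.3],[0,-1.7,0,0,0,-2,0.3],[0,-1.7,0,0,0,-2,0.3],[0,-1.7,0,0,0,-2,0.3]]]' >/dev/null
python3 -c "from h import *; chk()"
```

```text
t10.20 ang 121.0 r 45.7 z 205.4 yaw+90 124.1 Ftool [0.5 1.3 1. ] edge row 219.89 q6 -0.52 grip 0.30
```

```bash
python3 -m creep '[[[0,-1.7,0,0,0,-2,0.3],[0,-1.7,0,0,0,-2,0.3],[0,-1.7,0,0,0,-2,0.3],[0,-1.7,0,0,0,-2,0.3],[0,-1.7,0,0,0,-2,0.3]]]' >/dev/null
python3 -c "from h import *; chk()"
```

```text
t10.75 ang 131.8 r 45.7 z 205.4 yaw+90 134.1 Ftool [ 1.2  0.9 -0. ] edge row 219.93 q6 -0.70 grip 0.30
```

```bash
python3 -m creep '[[[0,-1.6,0,0,0,-2,0.3],[0,-1.6,0,0,0,-2,0.3],[0,-1.6,0,0,0,-2,0.3],[0,-1.6,0,0,0,-2,0.3],[0,-1.6,0,0,0,-2,0.3]]]' >/dev/null
python3 -c "from h import *; chk()"
```

```text
t11.30 ang 142.0 r 45.6 z 205.3 yaw+90 144.1 Ftool [ 0.8  1.5 -1. ] edge row 219.99 q6 -0.89 grip 0.30
```

```bash
python3 -m creep '[[[0,-1.6,0,0,0,-2,0.3],[0,-1.6,0,0,0,-2,0.3],[0,-1.6,0,0,0,-2,0.3],[0,-1.6,0,0,0,-2,0.3],[0,-1.6,0,0,0,-2,0.3]]]' >/dev/null
python3 -c "from h import *; chk()"
```

```text
t11.85 ang 152.3 r 45.5 z 205.1 yaw+90 154.1 Ftool [ 1.2  1.7 -1.1] edge row 219.95 q6 -1.07 grip 0.30
```

```bash
python3 -m creep '[[[0,-1.6,0,0,0,-2,0.3],[0,-1.6,0,0,0,-2,0.3],[0,-1.6,0,0,0,-2,0.3],[0,-1.6,0,0,0,-2,0.3],[0,-1.6,0,0,0,-2,0.3]]]' >/dev/null
python3 -c "from h import *; chk()"
```

```text
t12.40 ang 162.5 r 45.5 z 205.0 yaw+90 164.1 Ftool [ 1.4  1.  -0.9] edge row 219.92 q6 -1.26 grip 0.30
```

```bash
python3 -m creep '[[[0,-1.6,0,0,0,-2,0.3],[0,-1.6,0,0,0,-2,0.3],[0,-1.6,0,0,0,-2,0.3],[0,-1.6,0,0,0,-2,0.3],[0,-1.6,0,0,0,-2,0.3]]]' >/dev/null
python3 -c "from h import *; chk()"
```

```text
t12.95 ang 172.6 r 45.5 z 204.9 yaw+90 174.0 Ftool [-0.4  0.9 -1.2] edge row 219.96 q6 -1.45 grip 0.30
```

```bash
python3 -m creep '[[[0,-1.6,0,0,0,-2,0.3],[0,-1.6,0,0,0,-2,0.3],[0,-1.6,0,0,0,-2,0.3],[0,-1.6,0,0,0,-2,0.3],[0,-1.6,0,0,0,-2,0.3]]]' >/dev/null
python3 -c "from h import *; chk()"
```

```text
t13.50 ang -177.2 r 45.6 z 204.7 yaw+90 184.0 Ftool [ 1.1  1.3 -0.3] edge row 219.97 q6 -1.65 grip 0.30
```

```bash
python3 -m creep '[[[0,-1.6,0,0,0,-2,0.3],[0,-1.6,0,0,0,-2,0.3],[0,-1.6,0,0,0,-2,0.3],[0,-1.6,0,0,0,-2,0.3],[0,-1.6,0,0,0,-2,0.3]]]' >/dev/null
python3 - <<'E'
from h import *
chk()
a=cam("scene");A=cv2.cvtColor(a["color"],cv2.COLOR_RGB2BGR)
A=cv2.resize(A[140:265,250:375],(600,600),interpolation=cv2.INTER_CUBIC)
cv2.imwrite("pics/g.png",np.clip(A*1.4,0,255).astype(np.uint8))
E
```

```text
t14.05 ang -167.2 r 45.6 z 204.6 yaw+90 194.0 Ftool [-0.4  1.9 -0.6] edge row 220.00 q6 -1.84 grip 0.30
```

View pics/g.png

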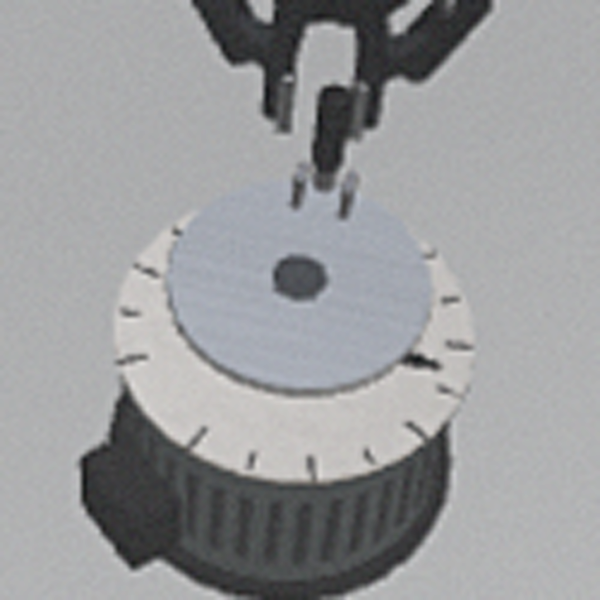

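The handle stands upright between the fingers (bar at (330,130), lugs at (300,185) and (347,195)) and turns with them. The wheel is still high and the pointer is unmoved at (420,360). I go on turning.

```bash
python3 -m creep '[[[0,-1.6,0,0,0,-2,0.3],[0,-1.6,0,0,0,-2,0.3],[0,-1.6,0,0,0,-2,0.3],[0,-1.6,0,0,0,-2,0.3],[0,-1.6,0,0,0,-2,0.3]]]' >/dev/null
python3 -c "from h import *; chk()"
```

```text
t14.65 ang -157.2 r 45.7 z 204.5 yaw+90 204.0 Ftool [-1.1  1.8 -1.2] edge row 220.00 q6 -2.03 grip 0.30
```

```bash
python3 -m creep '[[[0,-1.6,0,0,0,-2,0.3],[0,-1.6,0,0,0,-2,0.3],[0,-1.6,0,0,0,-2,0.3],[0,-1.6,0,0,0,-2,0.3],[0,-1.6,0,0,0,-2,0.3]]]' >/dev/null
python3 -c "from h import *; chk()"
```

```text
t15.20 ang -146.8 r 45.9 z 204.3 yaw+90 214.0 Ftool [ 1.1  0.1 -0.4] edge row 221.88 q6 -2.22 grip 0.29
```

The near edge of the wheel fell by 1.9 pixels (7 mm) with no load on the fingers: it has dropped. I stop, open the fingers and leave straight up.

```bash
python3 -m creep '[[[0,2,0,0,0,0,0.45],[0,0,0,0,0,0,0.5],[0,0,0,0,0,0,0.5],[0,0,-10,0,0,0,0.5],[0,0,-20,0,0,0,0.5]]]' >/dev/null
python3 -m creep '[[[0,0,-30,0,0,0,0.5],[0,0,-30,0,0,0,0.5],[0,0,-20,0,0,0,0.5],[0,0,0,0,0,0,0.5],[0,0,0,0,0,0,0.5]]]'
python3 - <<'E'
from h import *
chk()
a=cam("scene");A=cv2.cvtColor(a["color"],cv2.COLOR_RGB2BGR)
A=cv2.resize(A[140:265,250:375],(600,600),interpolation=cv2.INTER_CUBIC)
cv2.imwrite("pics/i.png",np.clip(A*1.4,0,255).astype(np.uint8))
E
```

```text
clock: 16.25
ee_pos: [481.2, 47.3, 314.8]
tcp_rot: [-0.921, 3.002, -0.001]
contact_force: [0.2, -0.2, 0.5]
grip_width: 0.5
grasp_force: 0.0
t16.25 ang -149.3 r 45.6 z 314.8 yaw+90 214.1 Ftool [-0.1 -0.3 -0.5] edge row 221.82 q6 -2.21 grip 0.50
```

View pics/i.png

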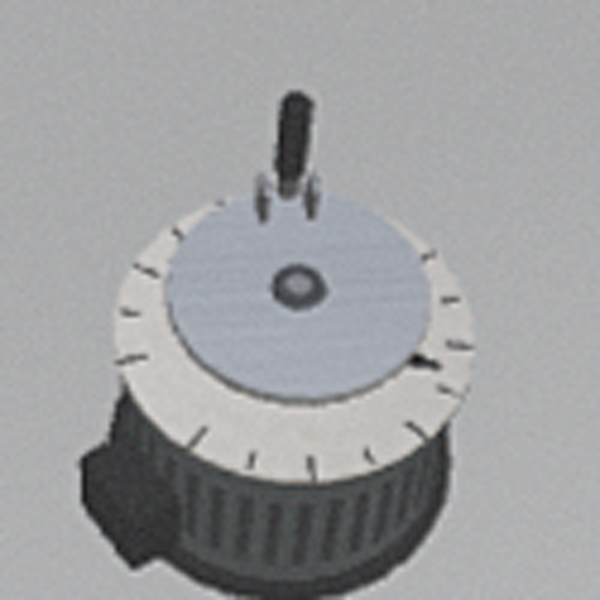

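The wheel has dropped (edge now at row 400, was 390), the shaft end shows through the hub at (298,287), and the pointer is unmoved at (424,361). The bar runs from (288,185) up to (296,97). I check its lean by number before handing in.

Run:
```python
from h import *
s=robot.read_camera("scene");f=lambda u,v:(250+u/4.8,140+v/4.8)
P=ray(s,*f(288,200),157)
print(P,np.hypot(*(P[:2]-C)),'top',ray(s,*f(297,98),219))
d=(P[:2]-C)/np.linalg.norm(P[:2]-C);p=np.array([*(C+46*d),157.])
for phi in(90,75,60):
    a=np.radians(phi);e=p+62*np.array([*(-d*np.cos(a)),np.sin(a)]);q=proj(s,e);print(phi,((q-[250,140])*4.8).round(0))
```

```text
[486.16167609  53.19929631 157.        ] 38.40634469450553 top [478.83137883  50.39237273 219.        ]
90 [295.  98.]
75 [300. 128.]
60 [304. 163.]
```

The bar's end is where an upright handle's would be ((295,98) predicted, (297,98) seen), so I hand in.

```bash
python3 -c "from station import robot; print(robot.close_job())"
```

```text
the job is handed in; nothing more can be done
None
```

The job is handed in, with no verdict returned: the handle is upright, the wheel is home on the cross pin, the pointer looks unmoved in the last picture, and the arm kept clear of the other things on the bench, which I did not re-measure at the end.

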